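Run the strip viewer's loupe to the red stop

TASK

A die strip is to be looked at on the strip viewer: with a fingertip press down the blue brake pad in the middle of the carriage and, keeping it down, slide the carriage along its rail until it rests against the red stop, without ramming it. Then let the pad come up so that the brake holds, and take the hand away. Only press and push: do not grip the carriage or drag it with the brake on, do not touch the loupe, and leave the things lying around the viewer where they are.

Things in the scene. Friction and masses are not known exactly. Their poses are not given: they have to be found in the camera images.
- viewer: the strip viewer: fixed grey base plate 140 x 400 x 10 mm with a steel T rail along its robot side and a brass-coloured die strip behind it. Origin on the worktop: in its own axes the rail runs along y through x = -30 mm and the base reaches from x = -55 to +85 mm, y = -200 to +200 mm; rail end blocks are 37 mm high. It starts turned by up to 0.2 rad.
- carriage (a joint): travel of the carriage along the viewer's own +y, m; 0 at the rail's middle; starts within 35 mm of it. With the brake on it takes 15 N or more to drag it, with the pad down 1 to 2 N. Finger forces of over 40 N on the viewer away from the red stop count as gripping or forcing it.
- carriage_mid (a point): middle of the aluminium carriage, on the rail line 30 mm above the worktop, y along the rail. The carriage is 90 mm long and 44 mm wide; at each end it has an upright horn 11 mm thick, top 54 mm above the worktop, to push against. The horns' inner faces are 34 mm either side of this point; the blue pad lies between them.
- brake_pad (a joint): how far the blue pad is pressed down, m: about 0.0005 when up (brake on), 0.006 fully down. A spring pushes it up: about 8 N to start it, 11 N fully down. The brake is free from about 2.5 mm; from 3 mm it counts as pressed; while the carriage slides it must stay at least 1.5 mm down. A finger that slides on the pressed pad takes the carriage with it.
- pad_top (a point): middle of the blue pad's ribbed top face; the pad is 36 mm across the rail and 62 mm along it, its top 45.5 mm above the worktop when up, 40 mm when fully down; it travels with the carriage
- stop_red: red stop fixed on the rail: block 24 mm along it, 40 mm across, top 41 mm above the worktop, black thumbscrew on the robot side; origin at worktop height under its middle, on the rail line. It may be at either end; its middle is 115 to 150 mm from the rail's middle. When the carriage rests against it their middles are 57 mm apart. A push of over 60 N on it counts as ramming: meet it at 50 mm/s or less.
- stop_plain: dark steel stop of the same shape at the other end of the rail, fixed; not the one to go to
- loupe: black round loupe, 35 mm diameter, 34 mm high, fixed in a ring on the carriage's arm, 77 mm behind the pad (viewer's +x), its top 56 mm above the worktop; not to be touched
- tweezers: steel tweezers 12 x 126 x 8 mm lying loose before the viewer, origin under their middle; leave alone
- stamping_6: small bent sheet stamping 16 x 32 x 9 mm lying loose before the viewer; leave alone
- gauge_block: steel gauge block 9 x 35 x 30 mm standing loose at the viewer's right end; leave alone
- dial_indicator: dial indicator 104 x 58 x 21 mm lying loose at the viewer's left end; leave alone

How it is judged:
By the outcome, as a careful person would: the job done as asked, in the order asked, and still so for the second after the job is handed in, with the robot touching nothing.
It also fails if it takes over 35 s, if anything falls off the work surface, if the arm or the gripper's body presses on something with over 40 N, if the wrist force passes 120 N, or if a joint passes its speed limit or range.

ROBOT

A 6-joint arm with a two-finger parallel gripper is mounted at the origin on a cart in front of the work surface, level with it; the furniture and walls round the work are solid. World frame = base frame: x ahead of the robot, y to its left, z up, the work surface at z = 0. Lengths are in m, angles in rad, forces in N, time in s.
With the tool pointing down it reaches from about 0.35 to 0.875 m from the base axis. Payload 4.2 kg.
Tool frame: the origin (TCP) lies on the front face of the gripper's body, between the roots of the fingers; the fingertips stand arm.tip_extent ahead of it and the grasp point (between the pads) lies 54 mm ahead of it (arm.tip_extent is the distance from the TCP to the fingertips, in m); z points along the fingers, y is the line along which they close (so a half turn about z gives the same grasp; the last joint's range is limited). The gripper opens to 85 mm and grips with 20 to 120 N. Pads are 22 mm wide; open, the fingers measure 114 mm over their backs; the gripper's body (76 mm by 85 mm) begins 54 mm behind the grasp point. The pads swing forward as they close: fully open they stand 13 mm farther back than shut.
Start: joints at [-1.018, 0.385, 0.008, 0, -1.194, -0.259], TCP at [0.181, -0.598, 0.304] pointing down, gripper open.
Joint ranges: [-3.14, 3.14], [-1.21, 2.06], [-1.07, 1.41], [-3.16, 2.05], [-2.99, -0.16], [-3.1, 3.1]. Speed limits (rad/s): [2.79, 2.79, 3.14, 3.14, 3.14, 3.14].

INTERFACE

Orientations are given as a unit quaternion [w, x, y, z].
In Python, from rig import arm gives the robot as it stands. Calls block until the motion is done:
- arm.goto(position, orientation): joint-space move of the TCP to a pose.
- arm.move_straight(position, attitude=None, vel=0.15, f_stop=None): straight line of the TCP; attitude=None keeps the orientation; vel is the mean speed in m/s. With f_stop (N) it stops when the force on the tool has changed by that much, and returns True; else False.
- arm.move_j(angles): joint-space move.
- arm.set_gripper(opening, strength=None): opening from 0.0 (shut) to 1.0 (fully open); strength is the grip in N (None keeps the last); returns when the fingers have stopped.
- arm.hold(seconds).
- arm.ik(position, orientation): joint angles nearest the present ones, or None.
- arm.capture(name): name is "side" or "top"; returns a dict with "img" (400x640x3 uint8, blue, green, red), "camera_matrix" (3x3 intrinsics, pixels), "cam_to_world" (4x4, takes a point from camera to world coordinates). Camera axes: x right, y down, z forward; pixel columns grow to the right and rows downward; lengths in m; the calibration is good to about 2 mm. A picture is of the moment at which its call begins. There is no depth.
A pose or a line that the arm cannot do raises arm.MotionError and nothing moves.
- arm.sign_off(): hands the job in; it is judged then, once.
Readings, each from a call of its own:
- arm.read_clock(): time.
- arm.read_joints(): joint angles.
- arm.read_joint_vel(): joint speeds.
- arm.read_effort(): joint torques, N m.
- arm.read_ee_pos(): TCP position.
- arm.read_tcp_rot(): TCP orientation.
- arm.read_wrist_force(): force on the tool from outside, world axes, zero at the start.
- arm.read_torque(): the same for the moment, N m.
- arm.read_gripper_width(): opening from 0.0 (shut) to 1.0 (fully open).
- arm.read_gripper_force(): force on a finger pad.
Only numpy, scipy, OpenCV 4.12 (cv2) and the standard library are available. Lean on these libraries where they do the work, as an engineer would, in place of code of your own. Each camera call takes 0.05 s, during which the arm holds its last target. There are 200 camera calls.

## Working session

There is one attempt and no reset: what is moved stays moved. The work goes in short steps, each a Python script; the robot and the scene stay as the last script left them, time stands still between calls to the robot, and variables do not carry over. Pictures are saved under pics/ and viewed, at most 10 in all, crops included, and the job is handed in when it is done.

```bash
mkdir -p pics; ls; python3 - <<'E'
from rig import arm
import cv2,pickle
d={}
for n in("top","side"):
    c=arm.capture(n);d[n]=c;cv2.imwrite(f"pics/{n}0.png",c["img"]);print(n,c["camera_matrix"].tolist(),c["cam_to_world"].round(3).tolist())
pickle.dump(d,open("cap0.pkl","wb"))
print(arm.tip_extent,arm.read_tcp_rot(),arm.read_clock())
E
```

```text
pics
top [[463.04726442523594, 0.0, 313.7888455984306], [0.0, 463.04726442523594, 203.40136317525224], [0.0, 0.0, 1.0]] [[-0.007, -0.988, 0.154, 0.358], [-1.0, 0.004, -0.021, 0.032], [0.02, -0.154, -0.988, 1.082], [0.0, 0.0, 0.0, 1.0]]
side [[486.01895024956605, 0.0, 314.8558948379158], [0.0, 486.01895024956605, 198.861453894235], [0.0, 0.0, 1.0]] [[-0.941, -0.113, 0.318, 0.058], [-0.337, 0.384, -0.86, 1.232], [-0.025, -0.917, -0.399, 0.605], [0.0, 0.0, 0.0, 1.0]]
0.0726 [-1.91549902e-04 -1.46282576e-01  9.89242368e-01  9.53339917e-04] 0.1
```

View pics/top0.png

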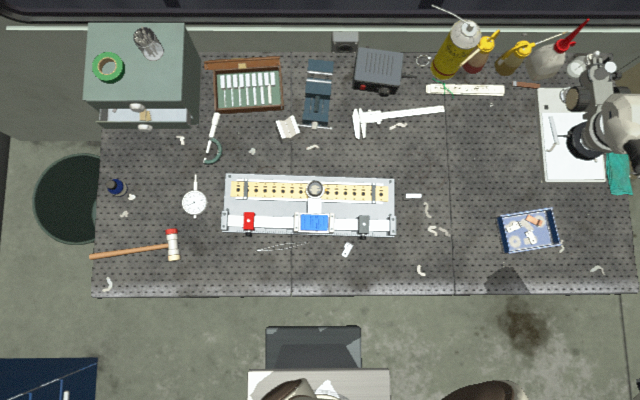

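View pics/side0.png

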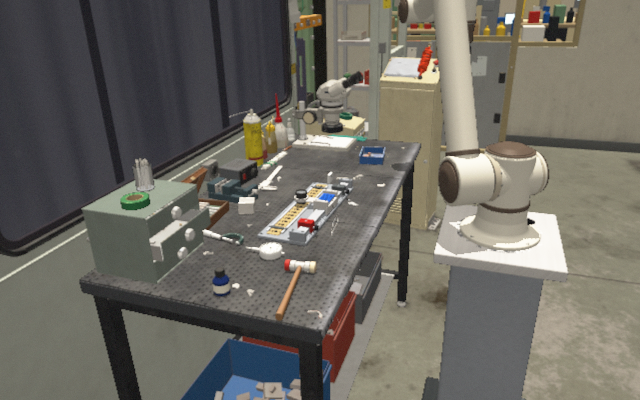

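The top view shows the viewer with the red stop at (249,221), the blue pad at about (314,223) and the plain stop at about (363,225). I'll enlarge that area.

```bash
python3 - <<'E'
import cv2
a=cv2.imread("pics/top0.png")[165:265,215:405]
cv2.imwrite("pics/topc.png",cv2.resize(a,None,fx=4,fy=4,interpolation=cv2.INTER_CUBIC))
a=cv2.imread("pics/side0.png")[165:265,240:370]
cv2.imwrite("pics/sidec.png",cv2.resize(a,None,fx=6,fy=6,interpolation=cv2.INTER_CUBIC))
E
```

```text
(no output)
```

View pics/topc.png

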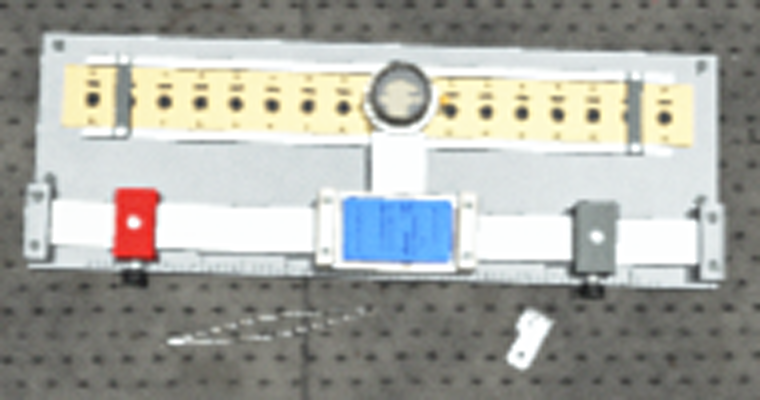

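View pics/sidec.png

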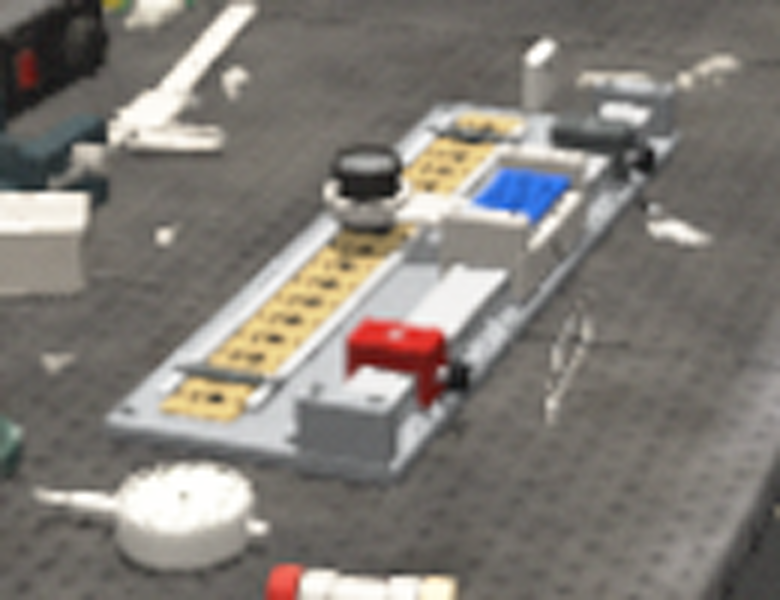

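The crops show the pad middle at crop (398,231), the red stop top at (136,223), the plain stop top at (594,237) and the end blocks at (38,222) and (711,237). The side crop puts the pad middle at (521,193).

```bash
cat > h.py <<'E'
import numpy as np
def pt(c,u,v,z):
    T=c["cam_to_world"];d=T[:3,:3]@np.linalg.solve(c["camera_matrix"],[u,v,1.]);o=T[:3,3]
    return (o+d*(z-o[2])/d[2])[:2]
def crop(c,p,z,x0,y0,f): return pt(c,x0+(p[0]+.5)/f-.5,y0+(p[1]+.5)/f-.5,z)
E
python3 - <<'E'
import pickle,numpy as np
from h import crop
d=pickle.load(open("cap0.pkl","rb"))
P={}
for n,p,z in [("pad",(398,231),.0455),("red",(136,223),.041),("plain",(594,237),.041),("L",(38,222),.037),("R",(711,237),.037),("c1",(45,35),.01),("c2",(718,55),.01)]:
    P[n]=crop(d["top"],p,z,215,165,4);print(n,P[n].round(4))
print("side pad",crop(d["side"],(521,193),.0455,240,165,6),"side red",crop(d["side"],(398,335),.041,240,165,6))
for a,b in(("red","plain"),("L","R"),("c1","c2")):
    v=P[a]-P[b];print(a,np.arctan2(-v[0],v[1]),np.linalg.norm(v))
print("pad-red",np.linalg.norm(P["pad"]-P["red"]), "mid",(P["L"]+P["R"])/2)
E
```

```text
pad [0.4758 0.0096]
red [0.4815 0.1572]
plain [ 0.4724 -0.1015]
L [0.4828 0.2129]
R [ 0.4725 -0.1687]
c1 [0.5969 0.216 ]
c2 [ 0.5838 -0.1817]
side pad [0.47767637 0.00189803] side red [0.48308515 0.15719316]
red -0.03539860986725383 0.2588072023876132
L -0.027070415513205128 0.3817674358793592
c1 -0.03292843317995682 0.39786988141812174
pad-red 0.14772633681940286 mid [0.47766563 0.02210277]
```

```bash
python3 - <<'E'
from rig import arm
import numpy as np,cv2
th=-.031;q=[0,-np.sin(th/2),np.cos(th/2),0]
arm.set_gripper(0.0)
e=arm.tip_extent;print("tip",e)
arm.goto([.4765,.0085,e+.075],q)
print(arm.read_clock(),arm.read_ee_pos(),arm.read_wrist_force())
c=[arm.capture(n)["img"] for n in("top","side")]
a=cv2.resize(c[0][150:260,240:380],None,fx=2.85,fy=2.85,interpolation=cv2.INTER_CUBIC);b=cv2.resize(c[1][130:240,260:400],None,fx=2.85,fy=2.85,interpolation=cv2.INTER_CUBIC)
cv2.imwrite("pics/above.png",np.hstack([a,b]))
E
```

```text
tip 0.0726
3.325 [0.47668053 0.0080967  0.14770612] [-0.19518533 -0.51607947 -0.3742796 ]
```

View pics/above.png

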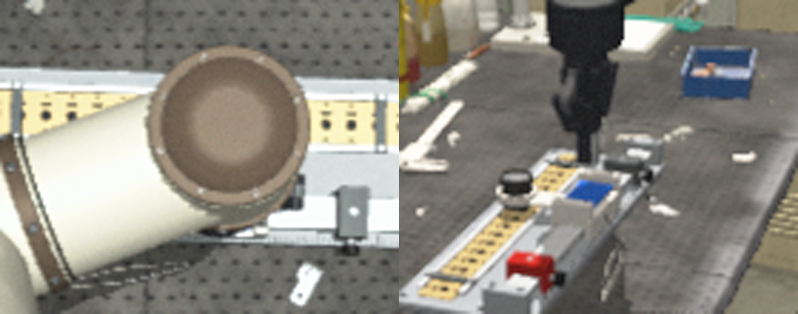

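The fingertips hang closed above the pad, with the tip at side crop (584,160). Nothing has been touched. Next I press down.

```bash
python3 - <<'E'
from rig import arm
import numpy as np,pickle
from h import pt
d=pickle.load(open("cap0.pkl","rb"))
print("tip side",pt(d["side"],260+185/2.85,130+160/2.85,.075))
e=arm.tip_extent;p=arm.read_ee_pos();x,y=.4765,.0085
hit=arm.move_straight([x,y,e+.038],vel=.02,f_stop=4)
p=arm.read_ee_pos();print(hit,p-[0,0,e],arm.read_wrist_force(),arm.read_clock())
E
```

```text
tip side [ 0.48439806 -0.00593342]
True [0.4765601  0.00851856 0.04445532] [-0.23456922  0.52550905  5.94939522] 4.8
```

```bash
python3 - <<'E'
from rig import arm
import numpy as np
e=arm.tip_extent;x,y=.4765,.0085
for z in(.0420,.0405):
    hit=arm.move_straight([x,y,e+z],vel=.015,f_stop=16)
    p=arm.read_ee_pos();print(hit,p-[0,0,e],arm.read_wrist_force(),arm.read_clock())
    if np.linalg.norm(arm.read_wrist_force())>11 : break
E
```

```text
False [0.47665989 0.00854747 0.04280006] [-1.96907584  0.33831276  7.84908137] 5.0833
False [0.47663349 0.00853491 0.04139669] [-2.43281705  1.16298413  9.37705571] 5.3333
```

```bash
python3 - <<'E'
from rig import arm
import numpy as np
e=arm.tip_extent;s=np.array([.4765,.0085,e+.0405]);u=np.array([.031,.9995,0])
for a,v,f in((.03,.03,12),(.07,.035,12),(.105,.02,5)):
    hit=arm.move_straight(s+a*u,vel=v,f_stop=f)
    p=arm.read_ee_pos();print(a,hit,p-[0,0,e],(p-s)@u,arm.read_wrist_force(),arm.read_clock())
    if hit: break
E
```

```text
0.03 False [0.47768877 0.03858201 0.04152895] 0.030103816941809712 [-1.83058233  1.1908924   9.73650436] 6.4833
0.07 False [0.47909805 0.07867578 0.04159276] 0.0702212267675054 [-2.61326327 -0.83552264  8.80539445] 7.775
0.105 True [0.47988405 0.10113413 0.04208761] 0.09269272186742299 [-1.76392695 -0.4877617   8.19020395] 8.8917
```

```bash
python3 - <<'E'
from rig import arm
import cv2
print(arm.read_wrist_force(),arm.read_ee_pos()[2]-arm.tip_extent)
c=arm.capture("side")["img"]
cv2.imwrite("pics/slid.png",cv2.resize(c[175:255,270:370],None,fx=7,fy=7,interpolation=cv2.INTER_CUBIC))
E
```

```text
[-1.76392695 -0.4877617   8.19020395] 0.04208761366459074
```

View pics/slid.png

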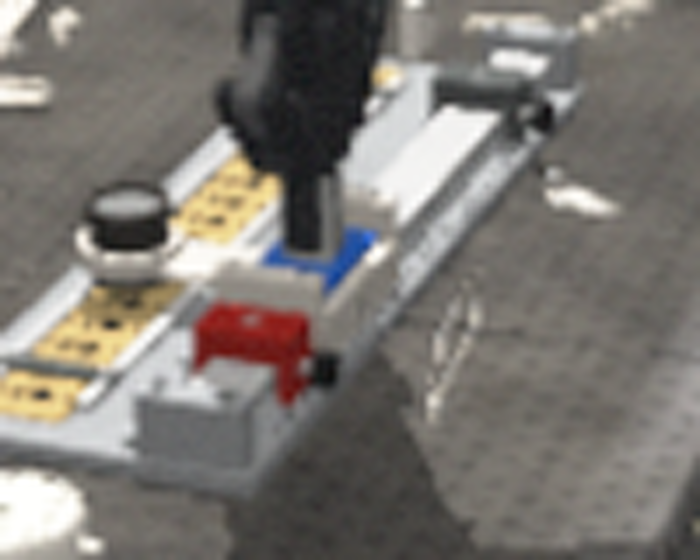

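The carriage horn now sits right behind the red stop (about (270,290) in the crop), and the finger is on the pad. I'll re-press and push gently a few millimetres more to be sure of contact.

```bash
python3 - <<'E'
from rig import arm
import numpy as np,cv2
e=arm.tip_extent;s=np.array([.4765,.0085,e+.0400]);u=np.array([.031,.9995,0])
for a,f in((.0927,16),(.0955,12),(.098,12),(.1005,12)):
    hit=arm.move_straight(s+a*u,vel=.015,f_stop=f)
    p=arm.read_ee_pos();F=arm.read_wrist_force();print(a,hit,p[2]-e,(p-s)@u,F,arm.read_clock())
    if hit: break
c=arm.capture("side")["img"]
cv2.imwrite("pics/slid2.png",cv2.resize(c[175:255,270:370],None,fx=7,fy=7,interpolation=cv2.INTER_CUBIC))
E
```

```text
0.0927 False 0.04113488844219397 0.09274063205620656 [-0.68648884 -0.91583987  8.93361079] 9.1917
0.0955 False 0.04107798374863886 0.09478995560699262 [-0.10632146 -5.50941313  8.25015722] 9.525
0.098 False 0.04107576303794269 0.09712398035284137 [-0.06731711 -4.61981464  8.91238136] 9.8417
0.1005 False 0.041053835962525195 0.09955146489194562 [-0.46152479 -5.67286894  8.46435079] 10.1583
```

View pics/slid2.png

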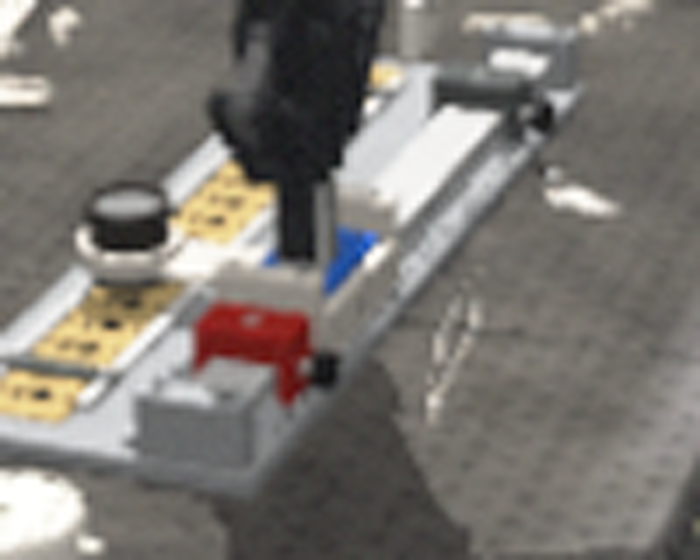

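The finger slid on the pad at a steady 5 N while the carriage stayed put, so it rests against the stop. Now I lift off and check.

```bash
python3 - <<'E'
from rig import arm
import numpy as np,cv2
e=arm.tip_extent;p=arm.read_ee_pos()
arm.move_straight([p[0],p[1],e+.060],vel=.03)
arm.move_straight([p[0],p[1],e+.16],vel=.15)
arm.goto([.30,-.40,.30],arm.read_tcp_rot())
arm.hold(.3)
print(arm.read_clock(),arm.read_wrist_force())
c=arm.capture("top")["img"]
cv2.imwrite("pics/end.png",cv2.resize(c[165:265,215:405],None,fx=4,fy=4,interpolation=cv2.INTER_CUBIC))
E
```

```text
14.1 [ 0.24877309 -0.4662564   0.47747281]
```

View pics/end.png

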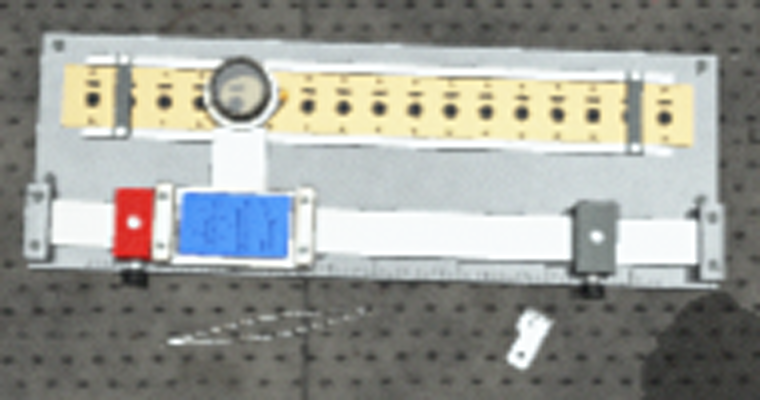

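The carriage's left end touches the red stop at about x = 155 in the crop, the pad is clear, and the tweezers and stamping have not moved.

```bash
python3 -c "
from rig import arm
print(arm.sign_off())"
```

```text
the job is handed in; nothing more can be done
None
```

The carriage rests against the red stop with the pad released and the hand clear, and the job was handed in at about 14 s; peak measured contact force was about 10 N.

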